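# Return the vial cassette to its labelled rack slot

### The arm

A 7-joint arm with a two-finger parallel gripper is mounted at the origin on the work surface. World frame = base frame: x ahead of the robot, y to its left, z up, the work surface at z = 0. Lengths are in m, angles in rad, forces in N, time in s.
With the tool pointing down it reaches from about 0.425 to 0.925 m from the base axis. Payload 6.8 kg.
Tool frame: the origin (TCP) lies on the front face of the gripper's body, between the roots of the fingers; the fingertips stand 73 mm ahead of it and the grasp point (between the pads) lies 54 mm ahead of it (env.nose_length is the distance from the TCP to the fingertips, in m); z points along the fingers, y is the direction in which the jaws open and shut (so a half turn about z gives the same grasp; the last joint's range is limited). The gripper opens to 85 mm and grips with 20 to 120 N. Pads are 22 mm wide; open, the fingers measure 114 mm over their backs; the gripper's body (76 mm by 85 mm) begins 54 mm behind the grasp point. The pads swing forward as they close: fully open they stand 13 mm farther back than shut.
Start: joints at [1.149, 0.477, 0.022, 1.555, -0.011, 1.109, -0.083], TCP at [0.208, -0.642, 0.304] pointing down, gripper open.
Joint ranges: [-2.96, 2.96], [-0.34, 2.1], [-1.41, 1.46], [0.24, 2.44], [-1.37, 4.51], [0.17, 1.92], [-2.96, 2.96]. Speed limits (rad/s): [2.39, 2.39, 3.14, 3.14, 3.14, 3.14, 3.14].

### API

Orientations are given as a unit quaternion [w, x, y, z].
In Python, from cell import env, kin, camera, calibration, job gives the robot as it stands. The module is installed in compiled form; this text tells all that it offers. Calls block until the motion is done:
- env.reach(position, orientation): joint-space move of the TCP to a pose.
- env.movel(position, velocity=0.15, rot=None, stop_force=None): straight line of the TCP; rot=None keeps the orientation; velocity is the mean speed in m/s. With stop_force (N) it stops when the force on the tool has changed by that much, and returns True; else False.
- env.goto_joints(angles): joint-space move.
- env.grip(opening, f_grip=None): finger opening in m; f_grip is the grip in N (None keeps the last); returns when the fingers have stopped.
- env.dwell(seconds).
- kin.inverse_kinematics(position, orientation): joint angles nearest the present ones, or None.
- env.get_state(): the state.
- camera(name): name is "side" or "top" or "wrist"; returns (picture, depth): 420x560x3 uint8, blue, green, red; 420x560 float32, m along the optical axis (not along the pixel's ray), 0 where there is no reading.
- calibration(name): a dict with "fx", "fy", "cx", "cy" (pixels), "rvec" (rotation vector, rad) and "tvec" (3), from world to camera coordinates, as OpenCV has them. Camera axes: x right, y down, z forward; pixel columns grow to the right and rows downward; lengths in m; the calibration is good to about 2 mm. The wrist camera is an equidistant fisheye: a pixel r from the principal point sees the ray r / f radians off the axis. A picture is of the moment at which its call begins: read the wrist's pose just before it. calibration takes no time and is no camera call; for the wrist camera it gives the pose at the moment of the call.
A pose or a line that the arm cannot do raises env.PlanningError and nothing moves.
- job.job_done(): hands the job in, once; it reports no verdict.
The state is a dict: "time": time; "qpos": joint angles; "joint_velocities": joint speeds; "joint_torque": joint torques, N m; "tcp_pos": TCP position; "orientation": TCP orientation; "force": force on the tool from outside, world axes, zero at the start; "torque": the same for the moment, N m; "opening": finger opening in m.
Only numpy, scipy, OpenCV 4.12 (cv2) and the standard library are available. Lean on these libraries where they do the work, as an engineer would, in place of code of your own. Each camera call takes 0.05 s, during which the arm holds its last target. There are 200 camera calls.

### The job

Put the blue-handled vial cassette back in the blue-labelled slot of the sloping rack: slide it in along the slope, feeling for its pocket, which may stand a few millimetres to either side, and press it gently past the spring until it sits fully home on the slot floor, with the keeper lever still up. Then lower the blue slot's keeper lever flat over the cassette's rear shoulder. Leave the yellow and red cassettes, the levers of their slots, the blue rotor adapters, the white bottle and the blue divided box alone.

Things in the scene. Friction and masses are not known exactly. Their poses are not given: they have to be found in the camera images.
- cassette_blue: aluminium block 92 (x) x 26 (y) x 60 (z) mm with a blue upright handle tab on top, 26 (x) x 12 (y) mm, from z=60 to z=98 mm, centred; shoulders at z=60 mm are left free on both sides of the tab (x from 13 to 46 mm and mirrored). Same either way round. Origin: centre of the underside, z along the tab. It starts standing upright on a grey tray (floor 4 mm thick).
- rack: sloping rack, three slots at 72 mm pitch in y, each with a pocket 96 (x) x 29.6 (y) mm inside, 45 mm deep; only a 2 mm bevel leads in from the flat 10 mm rim at z=48 mm. A leaf spring in the pocket's +y wall drags on the cassette: it stops part-way unless pushed in (5 to 15 N). Origin: bench level under the middle slot.
- slot_blue: Blue-labelled slot (coloured plates on front lip and rear); its place in the row changes. Origin: centre of the slot's floor; z out of the mouth, leaning 30 deg from vertical towards the robot; x to the rear, up the slope; y across the row. Its pocket stands up to 8 mm to either side of this origin along y: not reported, see or feel it.
- slot_yellow: Yellow-labelled slot (coloured plates on front lip and rear); its place in the row changes. Origin: centre of the slot's floor; z out of the mouth, leaning 30 deg from vertical towards the robot; x to the rear, up the slope; y across the row. Its pocket stands up to 8 mm to either side of this origin along y: not reported, see or feel it. Holds the yellow cassette, keeper down.
- slot_red: Red-labelled slot (coloured plates on front lip and rear); its place in the row changes. Origin: centre of the slot's floor; z out of the mouth, leaning 30 deg from vertical towards the robot; x to the rear, up the slope; y across the row. Its pocket stands up to 8 mm to either side of this origin along y: not reported, see or feel it. Empty, keeper up.
- keeper_blue (a joint): keeper lever of the blue slot, rad: 0 = down flat over the rear shoulder of a home cassette (2.5 mm gap; it cannot close on one that stands proud), grows as it is raised up and to the rear; about 1.57 = along slot z, limit 2.15. Pivot at slot (61, 0, 66) mm, axis along slot y; stiff, stays where left (about 0.06 N m).
- keeper_blue_tip (a point): black cross-bar at the tip of the blue slot's keeper lever, 10 mm thick, 30 mm long along slot y, 38 mm from the pivot
- keeper_red_tip (a point): black cross-bar at the tip of the red slot's keeper lever, 10 mm thick, 30 mm long along slot y, 38 mm from the pivot; leave alone
- keeper_yellow_tip (a point): black cross-bar at the tip of the yellow slot's keeper lever, 10 mm thick, 30 mm long along slot y, 38 mm from the pivot; leave alone
- cassette_yellow: aluminium block 92 (x) x 26 (y) x 60 (z) mm with a yellow upright handle tab on top, 26 (x) x 12 (y) mm, from z=60 to z=98 mm, centred; shoulders at z=60 mm are left free on both sides of the tab (x from 13 to 46 mm and mirrored). Same either way round. Origin: centre of the underside, z along the tab. Bystander, stored in the yellow slot.
- cassette_red: aluminium block 92 (x) x 26 (y) x 60 (z) mm with a red upright handle tab on top, 26 (x) x 12 (y) mm, from z=60 to z=98 mm, centred; shoulders at z=60 mm are left free on both sides of the tab (x from 13 to 46 mm and mirrored). Same either way round. Origin: centre of the underside, z along the tab. Bystander, standing on the bench beyond the work.
- adapter_a: blue square rotor adapter 90 x 98 x 75 mm with two black straps to 110 mm; bystander; origin under its centre
- adapter_b: a second such blue rotor adapter; bystander
- bottle_a: white bottle, radius 32, height 150 mm; bystander; origin under its centre
- tip_box: open blue divided box 120 x 85 x 60 mm; bystander; origin under its centre

How it is judged:
On the way:
1. the blue cassette is fully home in the blue slot while its keeper lever is still up (x of cassette_blue in the frame of slot_blue between -0.006 and 0.006 m and y of cassette_blue in the frame of slot_blue between -0.012 and 0.012 m and z of cassette_blue in the frame of slot_blue between -0.004 and 0.004 m and angle between the z axis of cassette_blue and the z axis of slot_blue, either way round below 0.1 rad and angle between the x axis of cassette_blue and the x axis of slot_blue, either way round below 0.1 rad and value of joint keeper_blue above 1 rad), for 0.2 s.
At the end, for the whole second after the job is handed in: The blue cassette rests in the blue slot in its pocket (within 6 mm along x and 12 mm along y of the slot's origin) and within 4 mm of the floor, square to it within 0.1 rad, and the blue keeper lever is down (below 0.12 rad) (x of cassette_blue in the frame of slot_blue between -0.006 and 0.006 m and y of cassette_blue in the frame of slot_blue between -0.012 and 0.012 m and z of cassette_blue in the frame of slot_blue between -0.004 and 0.004 m and angle between the z axis of cassette_blue and the z axis of slot_blue, either way round below 0.1 rad and angle between the x axis of cassette_blue and the x axis of slot_blue, either way round below 0.1 rad and value of joint keeper_blue below 0.12 rad and linear speed of cassette_blue below 0.02 m/s); the robot touches nothing.
It fails at once if the yellow or the red cassette is moved by more than 15 mm (distance of any of cassette_yellow, cassette_red from where it was at the start of the episode above 0.015 m).
It fails at once if a rotor adapter, the white bottle or the divided box is moved by more than 15 mm (distance of any of adapter_a, adapter_b, bottle_a, tip_box from where it was at the start of the episode above 0.015 m).
It fails at once if the red or the yellow slot's keeper lever is moved by more than 15 mm at its tip (distance of any of keeper_red_tip, keeper_yellow_tip from where it was at the start of the episode above 0.015 m).
It fails at once if the blue cassette is slammed onto the slot floor (over 150 N) (contact force between cassette_blue and slot_blue above 150 N).
It also fails if it takes over 58 s, if anything falls off the work surface, if the arm or the gripper's body presses on something with over 40 N, if the wrist force passes 120 N, or if a joint passes its speed limit or range.

## Working session

There is one attempt and no reset: what is moved stays moved. The work goes in short steps, each a Python script; the robot and the scene stay as the last script left them, time stands still between calls to the robot, and variables do not carry over. Pictures are saved under pics/ and viewed, about 8 in all and at most 12, crops included, and the job is handed in when it is done.

```bash
ls; mkdir -p pics
cat > h.py <<'E'
import numpy as np, cv2
from scipy.spatial.transform import Rotation as R
from cell import env, kin, camera, calibration, job
def cloud(name):
    """picture, depth, world point per pixel (pinhole cameras)"""
    c=calibration(name); im,d=camera(name)
    Rm=cv2.Rodrigues(np.array(c["rvec"],float))[0]; t=np.array(c["tvec"],float).ravel()
    v,u=np.mgrid[:420,:560]
    P=np.stack([(u-c["cx"])/c["fx"]*d,(v-c["cy"])/c["fy"]*d,d],-1)
    return im,d,(P-t)@Rm
def quat(Rm):
    q=R.from_matrix(Rm).as_quat(); return [q[3],q[0],q[1],q[2]]
E
python3 - <<'E'
from h import *
for n in("side","top"):
    im,d,W=cloud(n); np.savez(f"{n}.npz",im=im,d=d,W=W); cv2.imwrite(f"pics/{n}.png",im)
    print(n,calibration(n))
print(env.get_state())
E
```

```text
pics
side {'fx': 453.91726479756824, 'fy': 453.91726479756824, 'cx': 275.87131418375526, 'cy': 210.5719612600119, 'rvec': array([ 1.01357868, -2.43388191,  1.04747817]), 'tvec': array([0.35652063, 0.39932029, 1.02073838])}
top {'fx': 386.5070038325613, 'fy': 386.5070038325613, 'cx': 278.58885699675886, 'cy': 212.46283917243773, 'rvec': array([ 2.19206215, -2.17269937,  0.10345591]), 'tvec': array([-0.07453387,  0.61169335,  1.19189691])}
{'time': 0.1, 'qpos': array([ 1.14891018,  0.47775263,  0.02233644,  1.55628384, -0.01151666,
        1.10930674, -0.08310308]), 'joint_velocities': array([ 0.00202933, -0.0003912 , -0.00104144, -0.00225403,  0.00034923,
        0.00082592, -0.00032858]), 'joint_torque': array([ 5.12134153e-03, -5.97754633e+01,  1.61416054e+00, -2.81953901e+01,
        1.29204086e-02,  4.95304470e-03,  2.46947235e-05]), 'tcp_pos': array([ 0.2082355 , -0.64167169,  0.30302814]), 'orientation': array([-7.92005170e-04,  9.87715952e-01,  1.56257925e-01, -1.76190639e-04]), 'force': array([ 0.49661344, -0.18129077,  0.79801868]), 'torque': array([ 0.04621624,  0.03052957, -0.0234556 ]), 'opening': 0.08525700875518089}
```

View pics/side.png

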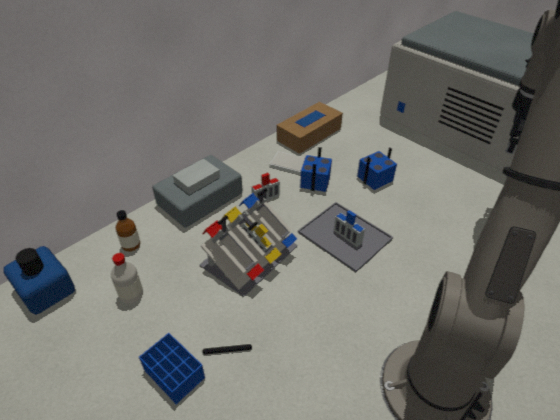

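View pics/top.png

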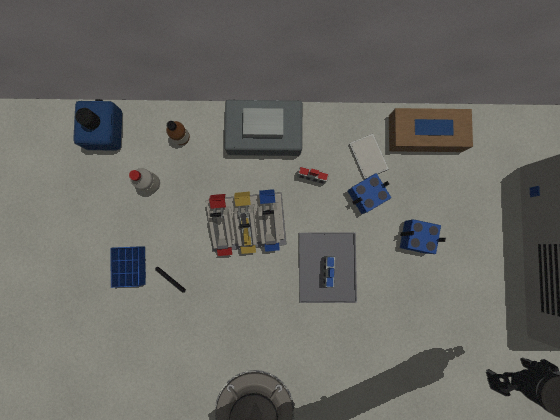

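Top view: the blue slot is the right one of the row (plates at (267,197) and (270,247)). The cassette stands at (328,271) on the tray, with its long axis along image rows. Next I measure.

Run:
```python
from h import *
for n,roi in(("top",(180,290,195,370)),("side",(180,300,190,400))):
    z=np.load(n+".npz"); im,W=z["im"],z["W"]; hsv=cv2.cvtColor(im,cv2.COLOR_BGR2HSV)
    for col,(a,b) in dict(blue=(100,130),yellow=(15,35)).items():
        m=cv2.inRange(hsv,(a,130,50),(b,255,255)); k=np.zeros_like(m); k[roi[0]:roi[1],roi[2]:roi[3]]=m[roi[0]:roi[1],roi[2]:roi[3]]
        N,L,S,C=cv2.connectedComponentsWithStats(k)
        for i in range(1,N):
            if S[i,4]<15: continue
            P=W[L==i]; 
            print(n,col,S[i],C[i].round(1),"med",np.median(P,0).round(4),"min",P.min(0).round(3),"max",P.max(0).round(3))
z=np.load("top.npz"); W=z["W"]
# cassette in top: points above tray
for n in("top","side"):
    W=np.load(n+".npz")["W"]; P=W.reshape(-1,3)
    s=(P[:,0]>.3)&(P[:,0]<.6)&(P[:,1]<-.12)&(P[:,1]>-.32)
    Q=P[s&(P[:,2]>.05)&(P[:,2]<.075)]; T=P[s&(P[:,2]>.08)&(P[:,2]<.12)]
    for q in(Q,T):
        r=cv2.minAreaRect((q[:,:2]*1000).astype(np.float32)); print(n,len(q),r,np.median(q[:,2]), q.mean(0))
im=np.load("top.npz")["im"][180:300,195:375]; cv2.imwrite("pics/topc.png",cv2.resize(im,(0,0),fx=4.4,fy=4.4,interpolation=cv2.INTER_CUBIC))
```

```text
top blue [349 180  21  33 270] [362.1 193.4] med [ 0.6702 -0.3275  0.074 ] min [ 0.509 -0.345  0.013] max [ 0.711 -0.058  1.24 ]
top blue [260 190  15  14 185] [266.8 196.3] med [ 0.6494 -0.0343  0.1331] min [ 0.509 -0.058  0.114] max [ 0.671 -0.013  1.24 ]
top blue [265 243  14   8  89] [271.6 247. ] med [ 0.5039 -0.0497  0.0673] min [ 0.495 -0.068  0.059] max [ 0.516 -0.028  0.076]
top blue [328 257   6  10  50] [330.5 261.5] med [ 0.4618 -0.2271  0.0638] min [ 0.448 -0.235  0.059] max [ 0.475 -0.219  0.069]
top blue [327 268   7  19  90] [330.3 277.3] med [ 0.4123 -0.2243  0.0667] min [ 0.388 -0.232  0.06 ] max [ 0.445 -0.216  0.106]
top yellow [235 192  15  14 189] [241.9 198.6] med [0.6411 0.0376 0.1329] min [0.624 0.017 0.111] max [0.665 0.06  0.144]
top yellow [244 228   7  17  85] [246.4 237.1] med [0.5292 0.0234 0.1404] min [0.512 0.015 0.092] max [0.558 0.031 0.154]
top yellow [241 245  15   9  91] [247.8 249.3] med [0.4972 0.0227 0.0668] min [ 0.485 -0.058  0.059] max [0.509 0.044 1.24 ]
side blue [301 180  10   9  84] [305.6 183.7] med [ 0.6688 -0.3004  0.0218] min [ 0.65
[... 1283 characters left out ...]
  0.005] max [0.535 0.582 0.992]
top 232 ((432.8603515625, -224.61277770996094), (26.8466854095459, 89.92764282226562), 88.27725219726562) 0.06357804841670311 [ 0.43275731 -0.2227386   0.06340415]
top 45 ((432.5858154296875, -223.8407440185547), (11.134845733642578, 24.13943099975586), 88.25960540771484) 0.10128830910148849 [ 0.43258825 -0.22332345  0.09968957]
side 286 ((430.655029296875, -222.0215606689453), (32.268741607666016, 93.86548614501953), 89.5676040649414) 0.06397385325973087 [ 0.42659137 -0.21882761  0.06268714]
side 83 ((430.764404296875, -224.27053833007812), (28.31881332397461, 16.300668716430664), 0.33350181579589844) 0.09565562473230102 [ 0.42907435 -0.22158689  0.09438261]
```

View pics/topc.png

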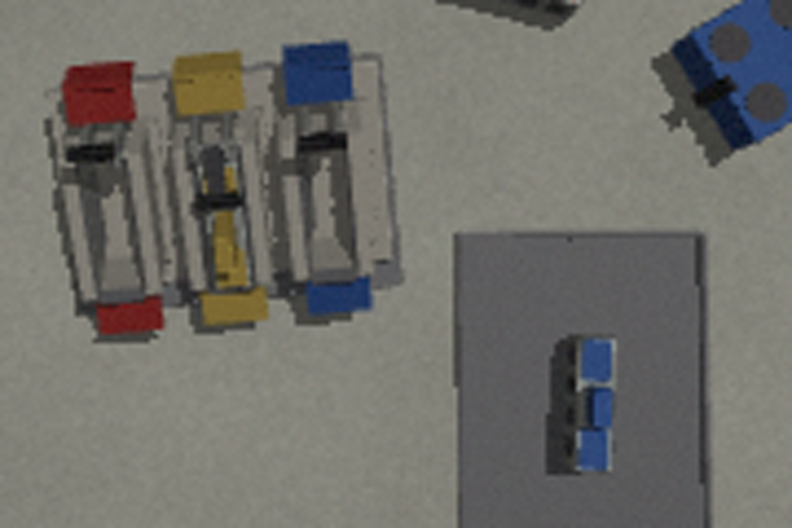

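Cassette: about (0.432, -0.224), yaw about -2°. Rack yaw about 6°, from the plates. The keeper is up and the blue slot is empty. Now a close wrist view, looking down the slot axis.

```bash
cat >> h.py <<'E'
def wcloud():
    """wrist fisheye: picture, depth, world points"""
    c=calibration("wrist"); im,d=camera("wrist")
    Rm=cv2.Rodrigues(np.array(c["rvec"],float))[0]; t=np.array(c["tvec"],float).ravel()
    v,u=np.mgrid[:420,:560]; x=(u-c["cx"])/c["fx"]; y=(v-c["cy"])/c["fy"]
    r=np.hypot(x,y)+1e-9; k=np.tan(np.minimum(r,1.5))/r
    return im,d,(np.stack([x*k*d,y*k*d,d],-1)-t)@Rm
def slotR(yaw=np.radians(6.0)):
    return R.from_euler("zy",[yaw,-np.radians(30)]).as_matrix()   # columns: slot x,y,z
def toolR(S): # tool x along S x, tool z along -S z
    return S@np.diag([1,-1,-1])
E
python3 - <<'E'
from h import *
S=slotR(); print(S.round(3)); mid=np.array([.5767,-.042,.10])
print(kin.inverse_kinematics(mid+.22*S[:,2],quat(toolR(S))))
env.reach([.40,-.25,.33],quat(toolR(np.eye(3))))
im,d,W=wcloud(); np.savez("w1.npz",im=im,d=d,W=W); s=env.get_state()
c=calibration("wrist"); Rm=cv2.Rodrigues(np.array(c["rvec"]))[0]
print("cam",-Rm.T@np.ravel(c["tvec"])-s["tcp_pos"],Rm[2],s["time"],s["tcp_pos"])
env.reach(mid+.22*S[:,2],quat(toolR(S)))
im2,d2,W2=wcloud(); np.savez("w2.npz",im=im2,d=d2,W=W2); s=env.get_state();print(s["time"],s["tcp_pos"],c)
o=np.vstack([im,im2]) ; o=np.hstack([cv2.resize(im,(400,300)),cv2.resize(im2,(400,300))]); cv2.imwrite("pics/w12.png",o)
cv2.imwrite("pics/w2.png",im2)
E
```

```text
[[ 0.861 -0.091 -0.5  ]
 [ 0.105  0.995 -0.   ]
 [ 0.497 -0.052  0.866]]
[ 0.68120842  0.01873299 -0.72660218  2.29380865  0.10902786  0.31218938
 -1.60289567]
cam [0.07951794 0.00124477 0.07027945] [-3.11253647e-01  1.42572792e-04 -9.50326863e-01] 1.7583 [ 0.39980051 -0.25104785  0.32995341]
2.725 [ 0.46730829 -0.04351279  0.29094389] {'fx': 325.19226210127806, 'fy': 325.19226210127806, 'cx': 284.896584918296, 'cy': 207.48741648634018, 'rvec': array([-2.04826   ,  2.05258531,  0.32703289]), 'tvec': array([-0.24903647,  0.33145565,  0.52957726])}
```

View pics/w12.png

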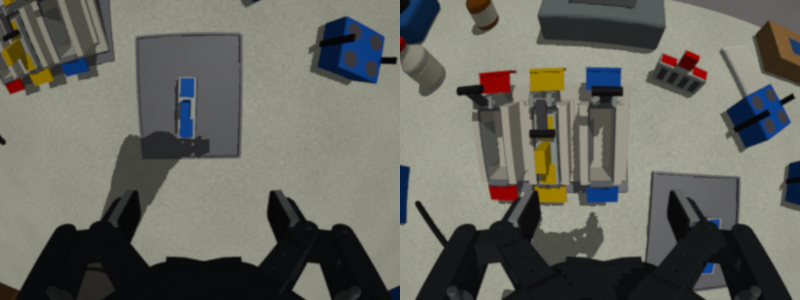

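Both wrist views are good: the cassette at about (186,108), and the blue slot at about (605,130), empty with its keeper up. My Euler order was wrong and needs fixing. Next, slot geometry from the cloud.

```bash
sed -i 's/"zy"/"ZY"/' h.py
python3 - <<'E'
from h import *
def rect(P):
    r=cv2.minAreaRect((P[:,:2]*1000).astype(np.float32)); return [np.round(x,1) for x in r]
W=np.load("w1.npz")["W"].reshape(-1,3)
s=(abs(W[:,0]-.432)<.07)&(abs(W[:,1]+.224)<.05)
for a,b in((.058,.07),(.096,.11)):
    q=W[s&(W[:,2]>a)&(W[:,2]<b)]; print("cass",len(q),rect(q),np.median(q,0).round(4))
z=np.load("w2.npz"); im,W=z["im"],z["W"]; hsv=cv2.cvtColor(im,cv2.COLOR_BGR2HSV)
S=slotR(); o=np.array([.5767,-.042,.10])
L=(W-o)@S
for col,(a,b) in dict(blue=(100,130),yellow=(15,35),red=(0,8)).items():
    m=cv2.inRange(hsv,(a,130,40),(b,255,255)); m[320:]=0
    N,Lb,St,C=cv2.connectedComponentsWithStats(m)
    for i in range(1,N):
        if St[i,4]<100: continue
        Q=L[Lb==i]
        if np.abs(np.median(Q,0)).max()>.2: continue
        print(col,St[i],"W",np.median(W[Lb==i],0).round(4),"slot med",np.median(Q,0).round(4),"5%",np.percentile(Q,3,0).round(4),"95%",np.percentile(Q,97,0).round(4))
# height map, slot axes, 1mm
lo=np.array([-.10,-.05]); q=L.reshape(-1,3); ok=(np.abs(q[:,0])<.1)&(q[:,1]>-.05)&(q[:,1]<.19)&(abs(q[:,2])<.09)
q=q[ok]; H=np.full((200,240),np.nan)
i=((q[:,:2]-lo)*1000).astype(int)
order=np.argsort(q[:,2]); H[i[order,0].clip(0,199),i[order,1].clip(0,239)]=q[order,2]
np.save("H.npy",H)
g=np.nan_to_num((H+.07)/.14*255,nan=0).clip(0,255).astype(np.uint8)
cv2.imwrite("pics/H.png",cv2.resize(cv2.applyColorMap(g[::-1,::-1],cv2.COLORMAP_JET),(0,0),fx=3,fy=3,interpolation=cv2.INTER_NEAREST))
E
```

```text
cass 1707 [array([ 431.4, -225.1]), array([26.7, 91.9]), np.float64(88.0)] [ 0.4425 -0.2265  0.0646]
cass 378 [array([ 431.4, -225.2]), array([12.2, 26.2]), np.float64(88.6)] [ 0.4318 -0.2256  0.1021]
blue [ 260   95   49   31 1320] W [ 0.6446 -0.0334  0.1354] slot med [ 0.0769  0.002  -0.0039] 5% [ 0.066  -0.0191 -0.0053] 95% [0.0885 0.0208 0.0677]
blue [260 261  46  23 890] W [ 0.5038 -0.0473  0.0682] slot med [-0.0792  0.0021  0.009 ] 5% [-0.0905 -0.0187  0.0076] 95% [-0.0682  0.0222  0.0103]
yellow [ 181   95   51   33 1510] W [0.6365 0.0366 0.1341] slot med [ 0.0756  0.072  -0.0041] 5% [ 0.0617  0.0514 -0.0059] 95% [ 0.0889  0.0931 -0.0015]
yellow [205 163   9  19 157] W [0.5792 0.0233 0.1346] slot med [0.0251 0.0647 0.0247] 5% [0.0179 0.0613 0.0236] 95% [0.0324 0.0675 0.0318]
yellow [ 188  198   31   60 1311] W [0.5297 0.0224 0.1384] slot med [-0.0148  0.0688  0.0471] 5% [-0.0529  0.0626  0.0236] 95% [0.0025 0.0783 0.0627]
yellow [188 260  45  24 897] W [0.4968 0.0207 0.0682] slot med [-0.079   0.0706  0.0088] 5% [-0.0971  0.0515 -0.0425] 95% [-0.056   0.0933  0.0331]
red [390  71  40  41 736] W [ 0.7267 -0.1777  0.0767] slot med [ 0.1054 -0.1505 -0.0882] 5% [ 0.0857 -0.1863 -0.1029] 95% [ 0.1238 -0.1346 -0.069 ]
red [366  76  22  18 244] W [ 0.7385 -0.1452  0.0611] slot med [ 0.1108 -0.1196 -0.1087] 5% [ 0.102  -0.1319 -0.1142] 95% [ 0.1196 -0.1067 -0.1034]
red [ 111   99   51   33 1234] W [0.6294 0.1052 0.1343] slot med [ 0.0761  0.141  -0.0042] 5% [ 0.062   0.1228 -0.0064] 95% [ 0.089   0.1631 -0.0012]
red [124 259  42  23 779] W [0.4894 0.0925 0.0679] slot med [-0.0789  0.143   0.0087] 5% [-0.0908  0.1232  0.0057] 95% [-0.068   0.1652  0.0101]
```

View pics/H.png

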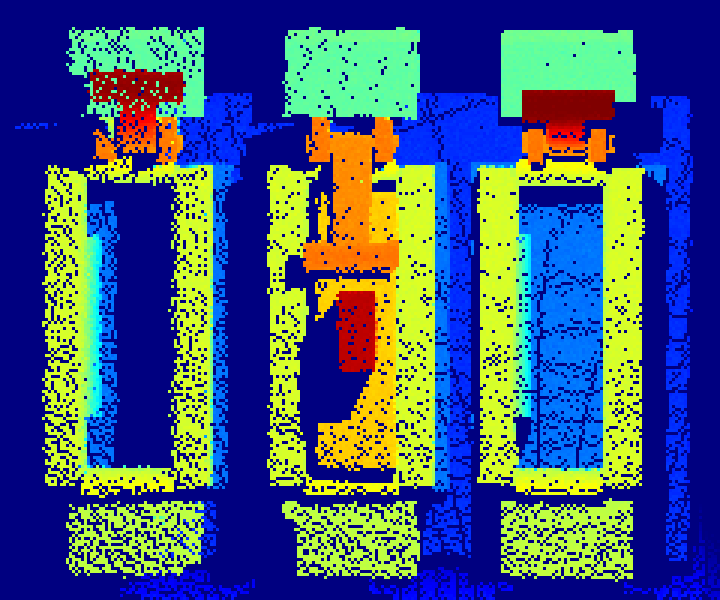

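Height map: the blue pocket shows clearly between columns 517 and 602 and rows 186 and 468, with the lever up above it. Precise edges next, and a yaw check.

Run:
```python
from h import *
S=slotR(); o=np.array([.5767,-.042,.10])
L=((np.load("w2.npz")["W"]-o)@S).reshape(-1,3)
b=L[(abs(L[:,1]-.002)<.035)&(abs(L[:,0]+.01)<.065)&(abs(L[:,2])<.09)]
# rim: side walls
r=b[(abs(abs(b[:,1]-.0023)-.021)<.005)&(abs(b[:,0]+.01)<.045)]
z=np.median(r[:,2]); r=r[abs(r[:,2]-z)<.004]
A=np.c_[r[:,0],r[:,1],np.ones(len(r))]; print("rim z",z,"plane tilt",np.linalg.lstsq(A,r[:,2],rcond=None)[0])
rim=b[abs(b[:,2]-z)<.0025]
for x0 in np.arange(-.05,.035,.01):
    q=rim[(abs(rim[:,0]-x0)<.005)]; p=q[q[:,1]>.0023][:,1]; n=q[q[:,1]<.0023][:,1]
    print(round(x0,3),"+y",np.percentile(p,[1,99]).round(4),"-y",np.percentile(n,[1,99]).round(4))
q=rim[abs(rim[:,1]-.0023)<.009]
for m,nm in((q[:,0]>-.01,"rear"),(q[:,0]<-.01,"front")): print(nm,np.percentile(q[m][:,0],[1,50,99]).round(4))
fl=b[(abs(b[:,1]+.004)<.004)&(abs(b[:,0]+.01)<.03)]; print("floor",np.median(fl[:,2]))
sp=b[(abs(b[:,0]+.01)<.02)&(b[:,1]>.008)&(b[:,1]<.016)&(b[:,2]<z-.004)&(b[:,2]>-.03)]; print("spring",sp.shape,np.percentile(sp,[2,50,98],axis=0).round(4))
# blue keeper
k=L[(abs(L[:,1]-.002)<.018)&(L[:,0]>.03)&(L[:,0]<.11)&(L[:,2]>.03)&(L[:,2]<.1)]; print("lever",np.percentile(k,[2,50,98],axis=0).round(4))
t=L[(abs(L[:,1]-.068)<.015)&(abs(L[:,0]+.012)<.03)&(L[:,2]>.055)&(L[:,2]<.07)]; print("yellow tab top",np.percentile(t,[2,50,98],axis=0).round(4))
```

```text
rim z 0.012198490362345145 plane tilt [-0.00130847 -0.00559259  0.01216826]
-0.05 +y [0.0184 0.0298] -y [-0.0233 -0.0118]
-0.04 +y [0.0193 0.0296] -y [-0.0238 -0.0116]
-0.03 +y [0.0191 0.0294] -y [-0.0234 -0.0122]
-0.02 +y [0.0191 0.03  ] -y [-0.0238 -0.0116]
-0.01 +y [0.019  0.0298] -y [-0.0236 -0.0118]
0.0 +y [0.0189 0.0297] -y [-0.0239 -0.0115]
0.01 +y [0.0189 0.0295] -y [-0.0238 -0.0121]
0.02 +y [0.018  0.0293] -y [-0.024 -0.012]
0.03 +y [0.0179 0.03  ] -y [-0.0239 -0.0118]
rear [0.0389 0.041  0.0426]
front [-0.072  -0.0597 -0.0573]
floor -0.03605703817388491
spring (118, 3) [[-0.0295  0.0132 -0.022 ]
 [-0.0099  0.0143 -0.015 ]
 [ 0.0092  0.0154 -0.0086]]
lever [[ 0.0469 -0.0136  0.0318]
 [ 0.0617  0.0015  0.0684]
 [ 0.0696  0.0154  0.0717]]
yellow tab top [[-0.023   0.0654  0.0561]
 [-0.0092  0.0707  0.0616]
 [ 0.0023  0.0769  0.0631]]
```

```bash
cat >> h.py <<'E'
S=slotR(); O=np.array([.5767,-.042,.10])+S@np.array([-.0095,.0031,-.0358])  # pocket-centred slot frame
TQ=quat(toolR(S)); GZ=.139   # TCP above cassette underside when gripped
def at(x,y,z): return O+S@np.array([x,y,z])
def slot_tcp(): return S.T@(env.get_state()["tcp_pos"]-O)
E
python3 - <<'E'
from h import *
q=quat(toolR(R.from_euler("z",-1.8,degrees=True).as_matrix()))
env.reach([.4314,-.2252,.24],q)
env.movel([.4314,-.2252,.143],.12,stop_force=15)
print(env.get_state()["tcp_pos"])
env.grip(0.0,80); s=env.get_state(); print("opening",s["opening"],s["force"])
env.movel([.4314,-.2252,.29],.15); env.dwell(.1)
s=env.get_state(); print("opening",s["opening"],s["force"],s["time"])
env.reach(at(0,0,GZ+.085),TQ); env.dwell(.2)
s=env.get_state(); print(s["force"],s["torque"],slot_tcp(),s["time"])
im,d,W=wcloud(); np.savez("w3.npz",im=im,W=W); im2,d2,W2=cloud("side"); np.savez("s3.npz",im=im2,W=W2)
L=(W-O)@S; b=L.reshape(-1,3)
cv2.imwrite("pics/w3.png",np.hstack([im[100:380,130:430],cv2.resize(im2[130:290,180:360],(315,280))]))
E
```

```text
[ 0.43186771 -0.22518335  0.14362352]
opening 0.01064455318486708 [-0.22324311  0.87675204  3.19339439]
opening 0.0107341134370856 [-0.10326915  0.26434926 -1.5269325 ] 6.4083
[ 0.50570109  0.50418268 -1.23045152] [-0.03902031  0.63505979 -0.02126947] [ 0.00062184 -0.00121972  0.22397382] 7.4
```

View pics/w3.png

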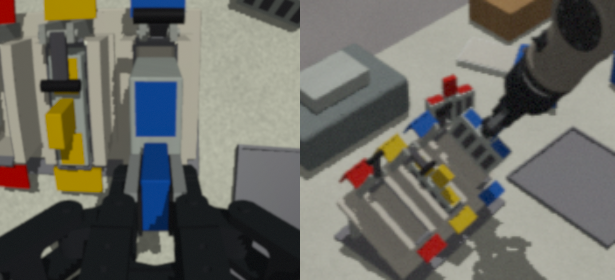

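The cassette is gripped and tilted over the blue slot, with its rear shoulder label at (155,108) in the crop. Next: its position in the slot frame.

Run:
```python
from h import *
L=((np.load("w3.npz")["W"]-O)@S).reshape(-1,3)
b=L[(abs(L[:,1])<.02)&(L[:,0]>.014)&(L[:,0]<.06)&(L[:,2]>.138)&(L[:,2]<.155)]
print(len(b),"z",np.median(b[:,2]),"x max",np.percentile(b[:,0],[98,99.5]))
for x0 in(.018,.026,.034,.042):
    q=b[abs(b[:,0]-x0)<.004]; print(x0,np.percentile(q[:,1],[1,99]).round(4),np.median(q[:,2]).round(4))
r=L[(abs(L[:,2]-.048)<.004)&(abs(L[:,1])<.035)&(abs(L[:,0])<.06)]
for s in(1,-1):
    q=r[(r[:,1]*s>.012)]; print("rim",s,len(q),np.percentile(q[:,1]*s,[1,99]).round(4) if len(q) else 0,np.median(q[:,2]))
env.dwell(.05); print(slot_tcp())
```

```text
3561 z 0.14557952839287427 x max [0.04678205 0.04697717]
0.018 [-0.0125  0.0126] 0.1455
0.026 [-0.0129  0.0127] 0.1457
0.034 [-0.0126  0.0125] 0.1457
0.042 [-0.013   0.0123] 0.1457
rim 1 1209 [0.0136 0.027 ] 0.048003046094453224
rim -1 1131 [0.0139 0.0272] 0.04808568010663448
[ 0.00023097 -0.00063543  0.22395527]
```

The cassette is centred on the pocket within 1 mm in both x and y. Descending with a guard.

Run:
```python
from h import *
dx=-.0008
env.movel(at(dx,0,GZ+.054),.08); env.dwell(.1)
f0=env.get_state()["force"]
for z in(.040,.030,.020,.010):
    hit=env.movel(at(dx,0,GZ+z),.03,stop_force=6); env.dwell(.05)
    s=env.get_state(); print(z,hit,slot_tcp().round(4)-[0,0,GZ],"F slot",(S.T@(s["force"]-f0)).round(2),s["opening"].round(4),s["time"])
    if hit: break
```

```text
Traceback (most recent call last):
cell.PlanningError: the arm cannot follow that straight line within its joint ranges
```

Run:
```python
from h import *
np.set_printoptions(precision=3,suppress=True)
s=env.get_state(); print(s["qpos"], slot_tcp())
F=toolR(S)
for nm,Rm in(("same",F),("flip",F@np.diag([-1,-1,1]))):
    for z in(.085,.06,.05,.03,.0):
        print(nm,z,kin.inverse_kinematics(at(-.0008,0,GZ+z),quat(Rm)))
```

```text
[ 0.388  0.08  -0.397  2.324 -0.098  0.224 -1.376] [ 0.    -0.001  0.224]
same 0.085 [ 0.389  0.079 -0.398  2.327 -0.1    0.222 -1.374]
same 0.06 [ 0.705  0.187 -0.754  2.307  0.424  0.191 -1.869]
same 0.05 [ 0.704  0.218 -0.764  2.304  0.589  0.184 -2.028]
same 0.03 [ 0.708  0.282 -0.789  2.298  0.932  0.188 -2.357]
same 0.0 [ 0.69   0.372 -0.798  2.286  1.328  0.218 -2.731]
flip 0.085 [ 1.03   0.174 -1.074  2.296  0.399  0.256  1.317]
flip 0.06 [ 1.033  0.288 -1.132  2.292  0.863  0.283  0.879]
flip 0.05 [ 1.017  0.327 -1.133  2.29   0.995  0.299  0.756]
flip 0.03 [ 0.928  0.366 -1.054  2.288  1.156  0.294  0.601]
flip 0.0 [ 0.985  0.544 -1.185  2.272  1.449  0.45   0.372]
```

The arm sits near the joint-4 and joint-6 limits in this posture, so the straight line isn't feasible. I'll identify a forward model from IK samples and choose a better elbow posture, using the null space or the symmetric half-turn.

```bash
cat > arm.py <<'E'
from h import *
from scipy.optimize import least_squares
AL=np.radians([0,-90,90,90,90,90,-90])
P0=np.array([.267,0,.293,0,.3425,0,.097, 0,0,0,.0525,.0775,0,.076, .0]+[0]*7+list(AL))
LO=np.array([-2.96,-.34,-1.41,.24,-1.37,.17,-2.96]);HI=np.array([2.96,2.1,1.46,2.44,4.51,1.92,2.96])
def fk(q,p):
    T=np.eye(4)
    for i in range(7):
        ct,st=np.cos(q[i]+p[15+i]),np.sin(q[i]+p[15+i]); ca,sa=np.cos(p[22+i]),np.sin(p[22+i])
        T=T@np.array([[ct,-st,0,p[7+i]],[st*ca,ct*ca,-sa,-sa*p[i]],[st*sa,ct*sa,ca,ca*p[i]],[0,0,0,1]])
    T[:3,3]+=T[:3,2]*p[14]; return T
E
python3 - <<'E'
from arm import *
np.set_printoptions(precision=4,suppress=True,linewidth=150)
rng=np.random.default_rng(0); D=[]
for _ in range(400):
    Rm=toolR(np.eye(3))@R.from_rotvec(rng.normal(0,.5,3)).as_matrix()
    p=np.array([rng.uniform(.35,.75),rng.uniform(-.5,.5),rng.uniform(.15,.5)])
    q=kin.inverse_kinematics(p,quat(Rm))
    if q is not None: D.append((np.array(q),p,Rm))
    if len(D)>=70: break
def res(p,D=D): return np.concatenate([np.r_[(T:=fk(q,p))[:3,3]-x,.3*(T[:3,:3]-Rm).ravel()] for q,x,Rm in D])
print(len(D),"rms0",np.sqrt(np.mean(res(P0)**2)))
f=least_squares(res,P0,args=(D[:50],)); print("fit",np.abs(res(f.x,D[:50])).max(),"test",np.abs(res(f.x,D[50:])).max()); print(f.x)
s=env.get_state(); print(fk(s["qpos"],f.x)[:3,3]-s["tcp_pos"]); np.save("p.npy",f.x)
E
```

```text
70 rms0 0.2672597941907979
fit 0.5856896504034786 test 0.5597147826171712
[     0.477      -0.1635      0.0534     -0.1549     -0.8817     -0.4669 -13585.8141      1.0511     -0.0051     -0.0184     -0.3103     -0.2377
     -0.0111     -0.1294  13586.0901     -2.5805      0.3842      3.5024     -2.3697      2.2792      1.6571      2.2142     -0.1033     -1.5015
      1.6342      1.0316      1.9225      3.428      -2.7433]
[ 0.027  -0.0426  0.1051]
```

```bash
cat > arm.py <<'E'
from h import *
from scipy.optimize import least_squares
LO=np.array([-2.96,-.34,-1.41,.24,-1.37,.17,-2.96]);HI=np.array([2.96,2.1,1.46,2.44,4.51,1.92,2.96])
def fk(q,sg,C,v):   # alternating z,y joints; v: 8 link vectors
    v=np.reshape(v,(8,3)); Rm=np.eye(3); x=v[0].copy()
    for i in range(7):
        Rm=Rm@R.from_rotvec((sg[i]*q[i])*np.eye(3)[2 if i%2==0 else 1]).as_matrix(); x=x+Rm@v[i+1]
    return x,Rm@C
E
python3 - <<'E'
from arm import *
import itertools
np.set_printoptions(precision=4,suppress=True,linewidth=150)
rng=np.random.default_rng(0); D=[]
for _ in range(400):
    Rm=toolR(np.eye(3))@R.from_rotvec(rng.normal(0,.5,3)).as_matrix()
    p=np.array([rng.uniform(.35,.75),rng.uniform(-.5,.5),rng.uniform(.15,.5)])
    q=kin.inverse_kinematics(p,quat(Rm))
    if q is not None: D.append((np.array(q),p,Rm))
    if len(D)>=60: break
best=None
for sg in itertools.product([1,-1],repeat=7):
    M=np.array([fk(q,sg,np.eye(3),np.zeros(24))[1].T@Rm for q,x,Rm in D]); C=R.from_matrix(M).mean().as_matrix()
    e=np.abs(M-C).max()
    if best is None or e<best[0]: best=(e,sg,C)
e,sg,C=best; print(e,sg,C)
# link vectors: linear least squares
A=[];b=[]
for q,x,_ in D:
    base=fk(q,sg,C,np.zeros(24))[0]; A.append(np.array([fk(q,sg,C,np.eye(24)[k])[0] for k in range(24)]).T); b.append(x)
A=np.vstack(A);b=np.hstack(b); v=np.linalg.lstsq(A,b,rcond=1e-6)[0]; print("pos err",np.abs(A@v-b).max(),v.reshape(8,3))
np.savez("arm.npz",sg=sg,C=C,v=v)
E
```

```text
1.2671883644874533e-10 (-1, 1, -1, 1, -1, 1, -1) [[-0. -1. -0.]
 [ 1. -0. -0.]
 [ 0. -0.  1.]]
pos err 3.5588365587813087e-11 [[-0.      0.      0.1436]
 [ 0.     -0.0152  0.1436]
 [-0.     -0.0152  0.2709]
 [ 0.     -0.0157  0.2709]
 [ 0.     -0.0157  0.2363]
 [ 0.     -0.0002  0.2363]
 [-0.     -0.0002  0.1272]
 [-0.     -0.      0.1272]]
```

The forward model is exact. Next, search for a posture with joint margin along the whole insertion.

```bash
cat >> arm.py <<'E'
_a=np.load("arm.npz"); FK=lambda q: fk(q,_a["sg"],_a["C"],_a["v"])
MID=(LO+HI)/2; HALF=(HI-LO)/2
def solve(p,Rm,seed,w=.0,ref=None):
    def f(q):
        x,r=FK(q); m=np.abs(q-MID)-HALF+.25     # soft: keep .25 rad off the limits
        e=[(x-p)*10,R.from_matrix(Rm.T@r).as_rotvec()*5,.02*np.maximum(m,0)]
        if ref is not None: e.append(w*(q-ref))
        return np.concatenate(e)
    s=least_squares(f,np.clip(seed,LO+.01,HI-.01),bounds=(LO,HI)); x,r=FK(s.x)
    err=np.linalg.norm(x-p)+np.linalg.norm(Rm.T@r-np.eye(3))
    return s.x,err,(HALF-np.abs(s.x-MID)).min()
E
python3 - <<'E'
from arm import *
np.set_printoptions(precision=3,suppress=True,linewidth=150)
rng=np.random.default_rng(1); F=toolR(S); out=[]
for nm,Rm in(("same",F),("flip",F@np.diag([-1,-1,1]))):
    for k in range(40):
        q,e,m=solve(at(-.0008,0,GZ),Rm,rng.uniform(LO,HI))
        if e>5e-3 or m<.03: continue
        ms=[m]; qq=q; st=0
        for z in np.arange(.02,.121,.02):
            q2,e,m=solve(at(-.0008,0,GZ+z),Rm,qq,.01,qq); ms.append(m if e<5e-3 else -1); st=max(st,np.abs(q2-qq).max()); qq=q2
        out.append((min(ms),nm,st,q,qq))
out.sort(key=lambda t:-t[0]); seen=[]
for o in out:
    if any(np.abs(o[3]-s).max()<.2 for s in seen): continue
    seen.append(o[3]); print(round(o[0],3),o[1],"step",round(o[2],2),"z0",o[3],"z.12",o[4])
    if len(seen)>6: break
E
```

```text
0.0 flip step 0.44 z0 [ 0.97   0.53  -1.162  2.272  1.442  0.432  0.372] z.12 [ 1.422  0.108 -1.41   2.285  0.106  0.321  1.625]
0.0 same step 0.44 z0 [ 0.969  0.529 -1.161  2.272  1.442  0.431 -2.769] z.12 [ 1.422  0.108 -1.41   2.285  0.106  0.321 -1.516]
```

Run:
```python
from arm import *
np.set_printoptions(precision=3,suppress=True,linewidth=150)
F=toolR(S); dx=-.0008
q=np.array([ 0.969,0.529,-1.161,2.272,1.442,0.431,-2.769]); path=[]
for z in np.arange(0,.0851,.005):
    q,e,m=solve(at(dx,0,GZ+z),F,q,.003,q); path.append(q); print(round(z,3),q,round(e,5),round(m,3))
np.save("path.npy",path)
cur=env.get_state()["qpos"]
# clearance check of the reposture: TCP along joint interpolation, in slot frame
for t in np.linspace(0,1,6):
    x,r=FK(cur+t*(path[-1]-cur)); print((S.T@(x-O)).round(4),np.degrees(R.from_matrix(F.T@r).magnitude()).round(1))
```

```text
0.0 [ 0.969  0.529 -1.161  2.272  1.442  0.431 -2.769] 1e-05 0.168
0.005 [ 0.975  0.511 -1.161  2.275  1.412  0.419 -2.746] 1e-05 0.165
0.01 [ 0.986  0.496 -1.168  2.277  1.383  0.411 -2.722] 0.0 0.163
0.015 [ 0.997  0.482 -1.175  2.279  1.352  0.403 -2.695] 0.0 0.161
0.02 [ 1.008  0.467 -1.181  2.28   1.319  0.395 -2.667] 0.0 0.16
0.025 [ 1.019  0.451 -1.187  2.282  1.284  0.386 -2.637] 0.0 0.158
0.03 [ 1.03   0.435 -1.193  2.283  1.247  0.378 -2.605] 0.0 0.157
0.035 [ 1.041  0.418 -1.198  2.285  1.207  0.369 -2.57 ] 0.0 0.155
0.04 [ 1.053  0.401 -1.203  2.286  1.165  0.36  -2.532] 0.0 0.154
0.045 [ 1.064  0.383 -1.208  2.287  1.119  0.351 -2.491] 0.0 0.153
0.05 [ 1.075  0.365 -1.211  2.288  1.069  0.341 -2.446] 0.0 0.152
0.055 [ 1.087  0.346 -1.215  2.289  1.015  0.332 -2.396] 1e-05 0.151
0.06 [ 1.097  0.327 -1.217  2.29   0.956  0.323 -2.342] 1e-05 0.15
0.065 [ 1.108  0.306 -1.217  2.291  0.891  0.313 -2.281] 1e-05 0.143
0.07 [ 1.118  0.285 -1.217  2.291  0.819  0.305 -2.214] 1e-05 0.135
0.075 [ 1.126  0.262 -1.215  2.292  0.74   0.296 -2.14 ] 1e-05 0.126
0.08 [ 1.134  0.239 -1.211  2.292  0.654  0.289 -2.059] 1e-05 0.119
0.085 [ 1.141  0.215 -1.205  2.292  0.562  0.284 -1.971] 1e-05 0.114
[ 0.    -0.001  0.224] 0.1
[-0.007  0.     0.219] 1.4
[-0.011  0.001  0.215] 2.2
[-0.012  0.001  0.215] 2.3
[-0.008  0.001  0.218] 1.5
[-0.001 -0.     0.224] 0.0
```

Run:
```python
from arm import *
np.set_printoptions(precision=4,suppress=True,linewidth=150)
path=np.load("path.npy"); dx=-.0008
env.goto_joints(path[-1])
try:
    env.movel(at(dx,0,GZ+.054),.06)
except env.PlanningError as e:
    print(e)
    for q in path[-2:10:-1]: env.goto_joints(q)
env.dwell(.15)
s=env.get_state(); f0=s["force"]; print(s["qpos"],slot_tcp()-[0,0,GZ],s["time"])
try:
  for z in(.040,.030,.020,.010):
    hit=env.movel(at(dx,0,GZ+z),.03,stop_force=6); env.dwell(.05)
    s=env.get_state(); print(z,hit,slot_tcp()-[0,0,GZ],"F",S.T@(s["force"]-f0),s["opening"],s["time"],s["qpos"])
    if hit: break
except env.PlanningError as e: print(e)
```

```text
[ 0.8848  0.2513 -0.9638  2.2969  0.7593  0.2305 -2.1778] [-0.0007 -0.      0.0542] 9.3083
0.04 False [-0.0007  0.      0.0401] F [-0.3253  0.0327  0.3381] 0.010563734958641047 9.975 [ 0.7861  0.2709 -0.8687  2.2975  0.8641  0.208  -2.2855]
0.03 False [-0.0009 -0.0008  0.0301] F [ 0.1148 -3.2155 -0.6786] 0.011145071267949669 10.5083 [ 0.7278  0.287  -0.8112  2.2968  0.9537  0.1956 -2.3757]
0.02 True [-0.0015 -0.0014  0.0283] F [ 1.3213 -1.2682 -0.8101] 0.010851704798584801 10.7667 [ 0.7192  0.2903 -0.8021  2.2972  0.9721  0.1946 -2.3936]
```

The cassette is in the pocket (z 28 mm) and has met the leaf spring. Pressing on gently.

Run:
```python
from arm import *
np.set_printoptions(precision=4,suppress=True,linewidth=150)
dx=-.0008; f0=None
try:
  for z in(.020,.012,.006,.002,.000,-.002):
    hit=env.movel(at(dx,-.0008,GZ+z),.02,stop_force=22); env.dwell(.05)
    s=env.get_state(); print(z,hit,slot_tcp()-[0,0,GZ],"F",S.T@s["force"],s["opening"],s["time"],s["qpos"][[3,5]])
    if hit: break
except env.PlanningError as e: print(e,env.get_state()["qpos"])
```

```text
0.02 False [-0.0011 -0.0016  0.02  ] F [-0.0028 -4.7601 -2.9976] 0.010685489051299157 11.3833 [2.2944 0.1907]
0.012 False [-0.0011 -0.0016  0.012 ] F [-0.3759 -5.3122 -3.5302] 0.011044652273583103 11.9833 [2.2925 0.1866]
0.006 False [-0.001  -0.0016  0.0059] F [ 0.2824 -4.6232 -3.5179] 0.010948324773876252 12.4833 [2.2907 0.185 ]
0.002 False [-0.001  -0.0016  0.0019] F [ 0.3281 -5.2914 -3.8685] 0.010868336938260862 12.8833 [2.2893 0.1843]
0.0 False [-0.001  -0.0016 -0.    ] F [ 0.8852 -5.517  -3.4977] 0.011066320122339579 13.1833 [2.2886 0.1842]
-0.002 False [-0.0012 -0.0022 -0.0007] F [-3.951  -5.9595 34.092 ] 0.01096858988354998 13.4833 [2.2896 0.185 ]
```

Run:
```python
from arm import *
np.set_printoptions(precision=4,suppress=True,linewidth=150)
env.movel(at(-.001,-.0016,GZ+0),.02); env.grip(.035); env.dwell(.4)
s=env.get_state(); print("released",S.T@s["force"],s["opening"])
try: env.movel(at(-.001,-.0016,GZ+.08),.08)
except env.PlanningError as e:
    print(e)
    for q in np.load("path.npy")[1::2]: env.goto_joints(q)
im,d,W=wcloud(); np.savez("w4.npz",im=im,W=W); s=env.get_state(); print(s["time"],slot_tcp(),s["qpos"])
L=((W-O)@S).reshape(-1,3)
b=L[(abs(L[:,1])<.02)&(abs(L[:,0])<.05)]
for n,lo,hi in(("shoulder",.053,.07),("tab",.085,.11)):
    q=b[(b[:,2]>lo)&(b[:,2]<hi)]; print(n,len(q),np.percentile(q,[2,50,98],axis=0).round(4).tolist())
k=L[(abs(L[:,1])<.02)&(L[:,0]>.05)&(L[:,0]<.11)&(L[:,2]>.07)&(L[:,2]<.12)]; print("lever",np.percentile(k,[2,50,98],axis=0).round(4).tolist())
r=L[(abs(L[:,2]-.048)<.003)&(abs(abs(L[:,1])-.021)<.006)&(abs(L[:,0])<.04)]; print("rim",np.median(r[:,2]))
cv2.imwrite("pics/w4.png",im[60:400,100:460])
```

```text
released [-0.1131 -0.6179 -0.447 ] 0.035261362021370375
15.7 [-0.0011 -0.0016  0.2188] [ 1.1366  0.2418 -1.2128  2.2907  0.6646  0.2952 -2.0691]
shoulder 3026 [[-0.0441, -0.0134, 0.0586], [0.0143, -0.0012, 0.0608], [0.044, 0.0116, 0.0628]]
tab 833 [[-0.0135, -0.006, 0.0873], [0.0012, -0.0003, 0.0983], [0.012, 0.0055, 0.0996]]
lever [[0.0566, -0.0161, 0.0709], [0.0714, -0.0022, 0.1046], [0.0787, 0.0121, 0.1075]]
rim 0.04797533813068193
```

View pics/w4.png

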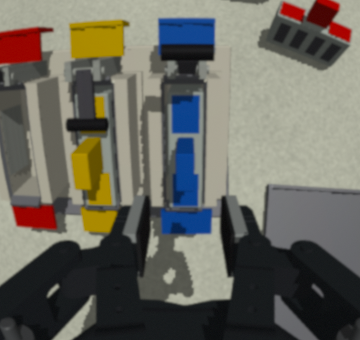

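The cassette is home: its shoulder is at 60.8 mm and its tab top at 98.3 mm, both above the slot floor, and the lever is still up (bar at about (187,52) in the crop). Now the keeper: close the fingers, hook behind the bar, push forward, then press down.

```bash
python3 - <<'E'
from arm import *
np.set_printoptions(precision=4,suppress=True,linewidth=150)
env.grip(0.0,40); env.dwell(.1); y=-.002
def go(x,z,v,sf=None):
    hit=env.movel(at(x,y,z+.073),v,stop_force=sf)
    s=env.get_state(); print((x,z),hit,slot_tcp()-[0,0,.073],"F",S.T@s["force"],s["time"],s["qpos"]); return hit
try:
    go(.020,.150,.1); go(.100,.140,.1); go(.100,.090,.08,12)
    if not go(.054,.090,.05,15):
        go(.060,.092,.1); go(.060,.122,.1); go(.030,.122,.1)
        im,d,W=wcloud(); cv2.imwrite("pics/w5.png",im[60:400,100:460]); print(env.get_state()["opening"])
except env.PlanningError as e: print(e,env.get_state()["qpos"])
E
ls pics/w5.png
```

```text
(0.02, 0.15) False [ 0.0203 -0.002   0.15  ] F [-0.1723 -0.2144 -0.0935] 16.6 [ 1.1467  0.2563 -1.2407  2.2447  0.6414  0.343  -2.0454]
(0.1, 0.14) False [ 0.0991 -0.002   0.1399] F [-0.1701  0.3274  0.7333] 17.5583 [ 0.9889  0.3421 -1.165   2.0724  0.6883  0.4821 -2.0845]
(0.1, 0.09) False [ 0.1001 -0.0018  0.0902] F [-0.2736  0.7041 -0.4626] 18.3333 [ 0.8067  0.4107 -0.9925  2.0675  0.8562  0.4266 -2.2414]
(0.054, 0.09) False [ 0.0535 -0.002   0.0899] F [ 0.9827 -0.3226 -0.7554] 19.4 [ 0.8049  0.3677 -0.9482  2.1707  0.9126  0.3347 -2.3117]
(0.06, 0.092) False [ 0.0599 -0.0021  0.0919] F [0.2571 0.4896 0.1883] 19.65 [ 0.8154  0.3708 -0.9642  2.1573  0.895   0.3494 -2.2927]
(0.06, 0.122) False [ 0.0597 -0.0025  0.1219] F [ 0.024  -0.3293  0.0088] 20.1 [ 0.9465  0.3287 -1.0894  2.1604  0.7662  0.3841 -2.1672]
(0.03, 0.122) False [ 0.03   -0.0019  0.1218] F [-0.0667 -0.114   0.7458] 20.55 [ 0.9573  0.3008 -1.0732  2.2254  0.7856  0.3243 -2.191 ]
0.0003444012169396801
pics/w5.png
```

View pics/w5.png

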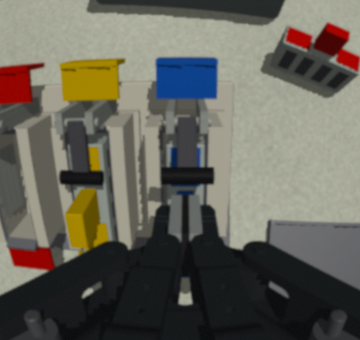

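The lever has folded forward, with its bar at about (187,176) in the crop, ahead of the fingertips. Pressing down onto the bar.

Run:
```python
from arm import *
np.set_printoptions(precision=4,suppress=True,linewidth=150); y=-.002
def go(x,z,v,sf=None):
    hit=env.movel(at(x,y,z+.073),v,stop_force=sf)
    s=env.get_state(); print((x,z),hit,slot_tcp()-[0,0,.073],"F",S.T@s["force"],s["time"]); return hit
try:
    go(.030,.069,.04,14)
    go(.030,.150,.1); go(.0,.18,.1)
except env.PlanningError as e: print(e,env.get_state()["qpos"])
im,d,W=wcloud(); L=((W-O)@S).reshape(-1,3)
k=L[(abs(abs(L[:,1])-.011)<.003)&(L[:,0]>.016)&(L[:,0]<.035)&(L[:,2]>.064)&(L[:,2]<.11)]; print("bar",len(k),np.percentile(k,[2,50,98],axis=0).round(4).tolist() if len(k) else 0)
k=L[(abs(L[:,1]-.0717)<.012)&(L[:,0]>.012)&(L[:,0]<.035)&(L[:,2]>.064)&(L[:,2]<.085)]; print("yellow bar",len(k),np.percentile(k,[2,50,98],axis=0).round(4).tolist() if len(k) else 0)
b=L[(abs(L[:,1])<.006)&(abs(L[:,0])<.013)&(L[:,2]>.09)&(L[:,2]<.11)]; print("tab",np.percentile(b,[2,50,98],axis=0).round(4).tolist() if len(b) else 0)
cv2.imwrite("pics/w6.png",im[60:400,100:460])
```

```text
(0.03, 0.069) True [ 0.0278 -0.002   0.0972] F [-0.0164 -0.735   0.1945] 21.325
(0.03, 0.15) False [ 0.03   -0.0025  0.1499] F [-0.5271  0.1534  0.056 ] 21.9917
(0.0, 0.18) False [ 0.0001 -0.0021  0.1799] F [ 0.6602 -0.3854 -0.3627] 22.6583
bar 96 [[0.0306, -0.0138, 0.0954], [0.0327, -0.0085, 0.0972], [0.0348, 0.0124, 0.0986]]
yellow bar 510 [[0.012, 0.0605, 0.0673], [0.0253, 0.0701, 0.0714], [0.0343, 0.0828, 0.0808]]
tab [[-0.0122, -0.0053, 0.0919], [0.001, -0.0002, 0.0984], [0.0119, 0.0051, 0.0997]]
```

View pics/w6.png

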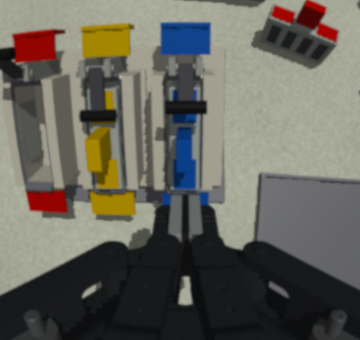

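The lever is at roughly 0.8 rad and the fingertips stopped on the bar (or close to the tab top). I'll press again a little further back to clear the tab, following the bar's arc.

Run:
```python
from arm import *
np.set_printoptions(precision=4,suppress=True,linewidth=150); y=-.002
def go(x,z,v,sf=None):
    hit=env.movel(at(x,y,z+.073),v,stop_force=sf)
    s=env.get_state(); print((x,z),hit,slot_tcp()-[0,0,.073],"F",S.T@s["force"],s["time"]); return hit
try:
    go(.038,.112,.1)
    for x,z in((.038,.100),(.038,.092),(.036,.084),(.035,.077),(.034,.0715),(.034,.069)):
        if go(x,z,.02,20): break
    go(.036,.12,.1); go(.0,.18,.1)
except env.PlanningError as e: print(e,env.get_state()["qpos"])
im,d,W=wcloud(); np.savez("w7.npz",W=W); L=((W-O)@S).reshape(-1,3)
k=L[(abs(abs(L[:,1])-.011)<.003)&(L[:,0]>.016)&(L[:,0]<.035)&(L[:,2]>.064)&(L[:,2]<.11)]; print("bar",len(k),np.percentile(k,[2,50,98],axis=0).round(4).tolist() if len(k) else 0)
cv2.imwrite("pics/w7.png",im[60:400,100:460])
```

```text
(0.038, 0.112) False [ 0.0378 -0.0019  0.1121] F [ 0.277  -0.3948  0.6129] 23.8417
(0.038, 0.1) False [ 0.038  -0.0018  0.1   ] F [-0.0756 -0.4672  0.3371] 24.5917
(0.038, 0.092) False [ 0.0379 -0.002   0.0918] F [ 0.1767 -0.2945  0.4033] 25.1417
(0.036, 0.084) False [ 0.0366 -0.0018  0.0839] F [ 0.3022 -0.2202 -0.3042] 25.7
(0.035, 0.077) False [ 0.035  -0.0019  0.0769] F [ 0.0089 -0.7569 -0.0947] 26.2
(0.034, 0.0715) False [ 0.0341 -0.002   0.0714] F [0.9321 0.155  0.9168] 26.6333
(0.034, 0.069) True [ 0.0339 -0.0019  0.0698] F [-1.9491  0.376  24.4709] 26.8417
(0.036, 0.12) False [ 0.0358 -0.0024  0.1198] F [-0.6951 -0.2984  0.3583] 27.5
(0.0, 0.18) False [ 0.0001 -0.0022  0.1799] F [ 0.1392 -0.4906 -0.0945] 28.4
bar 191 [[0.0191, -0.0139, 0.0679], [0.0246, -0.0083, 0.0717], [0.0285, 0.013, 0.0736]]
```

View pics/w7.png

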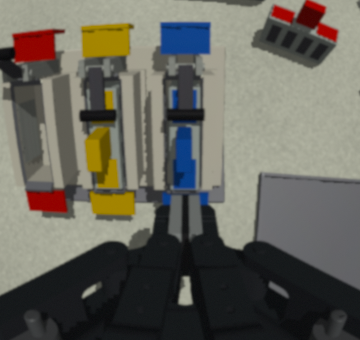

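The blue bar (185,115) is level with the yellow slot's closed one: 71.7 against 71.4 mm. It met its stop at 24 N. The robot is clear, so I'm handing in.

Run:
```python
from arm import *
L=((np.load("w7.npz")["W"]-O)@S).reshape(-1,3)
b=L[(abs(L[:,1])<.012)&(abs(L[:,0])<.018)&(L[:,2]>.09)&(L[:,2]<.11)]; print("tab",np.percentile(b,[2,50,98],axis=0).round(4).tolist())
b=L[(abs(L[:,1]+.001)<.008)&(L[:,0]<-.02)&(L[:,0]>-.04)&(L[:,2]>.05)&(L[:,2]<.08)]; print("front shoulder z",len(b),np.median(b[:,2]) if len(b) else 0)
print(env.get_state()["time"],env.get_state()["force"]); job.job_done()
```

```text
tab [[-0.0138, -0.0062, 0.0924], [0.0004, -0.0003, 0.0984], [0.0118, 0.0055, 0.0997]]
front shoulder z 232 0.06140078042925787
28.45 [-0.64909632  0.33559714  0.02532749]
the job is handed in; nothing more can be done
```

The blue cassette is fully home in the blue slot and its keeper lever is down flat over the rear shoulder. I handed the job in at 28.5 s of the 58 s allowed, with the arm clear of everything.

- **Insertion:** I gripped the cassette by its tab and slid it in along the slope. It met the spring at about 28 mm and then went down to the floor, which stopped it at about 34 N. I released it with the lever still up.
- **Keeper:** I pushed the lever over from behind with closed fingers and pressed it down until it met its stop at about 24 N.
- **Last checks:**
  - The cassette tab top is at 98.4 mm above the slot floor (nominal 98).
  - Its front shoulder is at 61.4 mm (nominal 60), which is about the measuring error.
  - Tab x and y are within about 1 mm of the pocket centre.
  - The blue lever's bar is at 71.7 mm; the closed yellow one reads 71.4 mm.
- **What didn't go to plan:**
  - My first rack tilt had the wrong rotation order, and I fixed it before use.
  - The first straight insertion line was refused because joint 6 was near its limit, so I changed the elbow posture.
  - The first press on the lever stopped early at about 0.8 rad, against the bar or the tab top. I pressed again slightly further back and it closed fully. The cassette measured unmoved afterwards.
- **Not checked:** I did not re-measure the other cassettes, the adapters, the bottle or the box at the end. The arm stayed clear of them, and the yellow and red slots looked unchanged in the last picture.

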